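# Release the swing-bolt clamp of a pressure filter holder

### The arm

A 7-joint arm with a two-finger parallel gripper is mounted at the origin on the work surface. World frame = base frame: x ahead of the robot, y to its left, z up, the work surface at z = 0. Lengths are in m, angles in degrees, forces in N, time in s.
With the tool pointing down it reaches from about 0.425 to 0.875 m from the base axis. Payload 4.7 kg.
Tool frame: the origin (TCP) lies at the very end of the fingers, on their centre line; the grasp point (between the pads) lies 19 mm behind it; z points along the fingers, y is the direction in which the jaws open and shut (so a half turn about z gives the same grasp; the last joint's range is limited). The gripper opens to 87 mm and grips with 3 to 60 N. Pads are 19 mm wide; open, the fingers measure 117 mm over their backs; the gripper's body (75 mm by 190 mm) begins 51 mm behind the grasp point.
Start: joints at [69.448, 18.392, -4.016, 83.108, 1.295, 78.541, -3.26], TCP at [0.237, -0.605, 0.223] pointing down, gripper open.
Joint ranges: [-163.93, 163.93], [-17.29, 119.83], [-79.2, 71.16], [3.27, 140.29], [-89.18, 269.18], [5.43, 117.66], [-154.24, 154.24]. Speed limits (degrees/s): [147.25, 147.25, 180, 180, 180, 180, 180].

### API

Orientations are given as [roll, pitch, yaw] about the fixed x, y, z axes, in that order (R = Rz(yaw) Ry(pitch) Rx(roll)).
In Python, from cell import monitor, read_camera, camera_info, env, look_for gives the robot as it stands.
- The arm moves only by the tool servo_tool, never from a script. Its argument "commands" is one flat list of numbers, 6 for each row, row after row: the shift along the tool's x, y, z in mm, then the turn, a rotation vector about the tool's x, y, z in degrees. A call has 1 to 10 rows; each row shifts and turns the commanded pose from where the row before left it, along the tool's axes as they then stand; what a row does not reach is not made up. A row lasts 1/10 s, in which the tool goes at most 50 mm and 8.59 degrees, less where a joint would pass 70% of its speed; a pose out of reach is approached as far as the arm can. A call is refused whole if a number of a shift passes 50 or a number of a turn 8.59, either way. A call with a gripper value outside its range is refused whole. "jaw" is the finger opening in mm, from 0 to 87, set as the call begins (left out, the last holds). The fingers move at their own pace and stop on an object; "newtons" is the grip in N (left out, the last holds). Time passes only in rows, so rows that do not move let the fingers close. It gives the time, the measured TCP pose, the force and the opening at its end, in the units of the state.
- monitor.get_obs(): the state, without advancing time (a new reading comes with each control period).
- read_camera(name): name is "scene" or "top"; returns (picture, depth): 384x512x3 uint8, red, green, blue; 384x512 float32, m along the optical axis (not along the pixel's ray), 0 where there is no reading.
- camera_info(name): a dict with "camera_matrix" (3x3 intrinsics, pixels), "k1" (the pictures are not rectified: a ray, as slopes to the right and down, at radius r is drawn at 1 + k1 r^2 times it, then the intrinsics apply), "R" (3x3) and "t" (3): a world point X has camera coordinates R X + t. Camera axes: x right, y down, z forward; pixel columns grow to the right and rows downward; lengths in m; the calibration is good to about 2 mm. A picture is of the moment at which its call begins. camera_info takes no time and is no camera call.
- env.sign_off(): hands the job in, once; it reports no verdict.
Trained networks look in the newest picture that a camera, given by its name, has taken for a name from the list of things; names that differ only in an ending like _2 or _b are one class to them, and where a whole thing is asked for, a point or a joint stands for the part that bears it (a point fixed in the world has none). Each returns a list of dicts, best first, with "conf" (0 to 1); they miss things now and then, are a little off and sometimes report something else, mostly with a low value. They report only what shows in the picture. A call takes as long as a camera call.
- look_for(camera, label): "box" ([left, top, width, height] in pixels, round what is visible of it).
The state is a dict: "time_s": time; "qpos": joint angles; "joint_velocities": joint speeds; "effort": joint torques, N m; "tool_pos": TCP position; "tool_rot": TCP orientation; "force": force on the tool from outside, world axes, zero at the start; "wrist_torque": the same for the moment, N m; "grip_width": finger opening in m.
Only numpy, scipy, OpenCV 4.12 (cv2) and the standard library are available. Lean on these libraries where they do the work, as an engineer would, in place of code of your own. Each camera call takes 0.05 s, during which the arm holds its last target.

### The job

Release the lid clamp of the pressure filter holder on the bench: loosen its wing nut (counter-clockwise seen from above) until it clears the raised lips of the slotted lug, and leave it on its bolt. Then swing the hinged eyebolt out of the slot and push it gently over until it bears firmly on its soft rubber bumper, without straining the lug or the bumper, and leave it resting there. Leave everything else on the bench where it stands.

Things in the scene. Friction and masses are not known exactly. Their poses are not given: they have to be found in the camera images.
- vessel: Pressure filter holder: upright steel drum 160 mm in diameter, fixed; its flat lid's top is 130 mm above the bench. Origin: on the bench under the drum's centre. Its x axis points horizontally from the drum's axis to its one clamp (the wing nut); z up. A gauge (top 182 mm above the bench) and a valve stand on the lid 35 to 55 mm from its centre, on the side away from the clamp.
- lug: Slotted lug at the lid's edge: a fork, prongs pointing outwards; origin and axes as the drum. Its flat top is 130 mm above the bench, its slot 14 mm wide. At the outer end of each prong (103 to 106 mm from the drum's axis) a lip rises 2.2 mm; a low nut's flange is trapped behind these lips. The nut must not be pushed against them with over 25 N.
- shank: The shank of the eyebolt, 10 mm in diameter, reaching 110 mm from its pivot. Origin: on the pivot (90 mm from the drum's axis, 60 mm above the bench); z along the bolt towards its threaded end (up at the start), y along the horizontal hinge pin.
- eyebolt_swing (a joint): Swing of the eyebolt in rad: 0 upright in the slot, growing as it swings outwards and down (in the drum's +x direction), 1.57 level. The hinge is stiff (about 0.12 N m, i.e. 1 to 2 N pushed at the nut): it stays where it is left.
- wingnut: Brass wing nut on the eyebolt. Origin: on the bolt's axis at the underside of its flange (24 mm in diameter, 3 mm thick), 70 mm from the pivot when tight; z along the bolt, x along the wings. Hub 18 mm in diameter up to 9 mm; wings 9 mm thick (y), 52 mm span (x), 8 to 32 mm above the origin. The bolt's end between the wings is no wider than they are thick.
- nut_grip (a point): Centre of the wings, on the bolt's axis 20 mm above the wing nut's origin.
- nut_turn (a joint): Turn of the wing nut in rad: 0 tight, growing counter-clockwise seen from above (loosening). It starts between 0 and 0.6, turns against about 0.12 N m and climbs 8 mm along the bolt per turn (1.27 mm per rad). Its flange clears the lips from about 3.3 rad on (3.8 rad is safe); the thread's end stops it at 7.5 rad.
- rest: The eyebolt's rest: a bar on the bench with an upright post 18 mm in diameter and 44 mm high, 140 mm from the drum's axis (50 mm outside the pivot). Origin: on the bench under the post; z up. It carries the bumper, which must not be loaded with more than 20 N. Pushing at the wing nut the leverage is about 1.6: 5 N there puts about 8 N on the bumper.
- beaker: A glass beaker 68 mm in diameter, 80 mm high, standing beside the drum; origin under its centre. Not to be moved.
- reagent: An amber glass bottle 60 mm in diameter, 120 mm high, standing beside the drum; origin under its centre. Not to be moved.
- spanner: A steel spanner 160 mm long lying on the bench. Not to be moved.
- standard: A white jar 44 mm in diameter, 70 mm high. Not to be moved.
- tray: A flat white tray 140 x 200 x 30 mm. Not to be moved.
- gasket: A black rubber ring 72 mm in diameter lying on the bench. Not to be moved.
- crucible: A white crucible 48 mm wide, 36 mm high. Not to be moved.
- post_top (a point): Centre of the post's top, 44 mm above the bench. Above it a round-topped soft grey rubber bumper (18 mm in diameter, springs 1 mm per 8 N) on a screwed stem; its setting differs between holders and is not measured: its top is 58 to 84 mm above the bench, so the eyebolt meets it at a swing of 1.0 to 1.51 rad, to be found by feel.

How it is judged:
By the outcome, as a careful person would: the job done as asked, in the order asked, and still so for the second after the job is handed in, with the robot touching nothing.
It also fails if it takes over 72 s, if anything falls off the work surface, if the arm or the gripper's body presses on something with over 40 N, if the wrist force passes 120 N, or if a joint passes its speed limit or range.

## Working session

There is one attempt and no reset: what is moved stays moved. The work goes in short steps, Python scripts to look and compute and a tool call to move; the robot and the scene stay as the last step left them, time stands still between calls to the robot, and variables do not carry over. Pictures are saved under pics/ and viewed, and the job is handed in when it is done.

Besides the shell and the picture viewer there is one more tool, called after "Call:" as name(argument=value, ...) on one line, values as JSON. servo_tool: Moves the arm, as the interface text tells. Its arguments: {"type":"object","properties":{"commands":{"type":"array","items":{"type":"number"}},"jaw":{"type":"number"},"newtons":{"type":"number"}},"required":["commands"]}

```bash
ls; mkdir -p pics; python3 - <<'E'
from cell import monitor, read_camera, camera_info, env, look_for
import cv2,numpy as np
o=monitor.get_obs();print(o)
for c in ("scene","top"):
    p,d=read_camera(c);cv2.imwrite(f"pics/{c}0.png",p[:,:,::-1]);np.savez(f"{c}0.npz",p=p,d=d)
    i=camera_info(c);print(i)
    for n in ("vessel","lug","wingnut","shank","rest","beaker","reagent"):
        r=look_for(c,n);print(c,n,[(x['box'],round(x['conf'],2)) for x in r[:2]])
E
```

```text
pics
{'time_s': 0.0, 'qpos': array([69.44878379, 18.43962631, -4.01613844, 83.17464521,  1.29566074,
       78.5393494 , -3.25840673]), 'joint_velocities': array([ 0.07645484,  0.00452623,  0.07176051, -0.0084216 ,  0.07305189,
       -0.00826946, -0.04187373]), 'effort': array([-2.42066799e-04, -4.91288888e+01, -4.04183641e-01, -3.12529814e+01,
       -6.39472157e-02,  4.35701001e-02,  1.78564374e-04]), 'tool_pos': array([ 0.23649497, -0.60486688,  0.22145741]), 'tool_rot': array([-1.79891659e+02,  6.11138158e-03,  2.13632671e+01]), 'force': array([ 0.11780632, -0.04378774,  0.272674  ]), 'wrist_torque': array([ 0.05324958, -0.00022171,  0.00482748]), 'grip_width': 0.08730167248370875}
{'camera_matrix': array([[396.86557646,   0.        , 252.03804479],
       [  0.        , 396.86557646, 196.03656334],
       [  0.        ,   0.        ,   1.        ]]), 'k1': 0.00014716568610357995, 'R': array([[ 0.49442823,  0.86904149,  0.0175391 ],
       [ 0.54228567, -0.29263018, -0.78758735],
       [-0.67931361,  0.39891662, -0.61595337]]), 't': array([-0.25849798, -0.17537607,  1.52295937]
[... 316 characters left out ...]
186.1, 220.7, 25.7, 39.7], 0.91)]
{'camera_matrix': array([[415.32468642,   0.        , 254.59707509],
       [  0.        , 415.32468642, 192.53375594],
       [  0.        ,   0.        ,   1.        ]]), 'k1': -0.12817911353785108, 'R': array([[-0.0037157 , -0.99990986,  0.01290251],
       [-0.98705611,  0.0015986 , -0.16036733],
       [ 0.16033225, -0.01333138, -0.98697307]]), 't': array([0.00764298, 0.51174254, 1.34356769])}
top vessel [([239.0, 159.0, 51.2, 71.3], 0.63)]
top lug [([238.9, 156.5, 49.7, 75.3], 0.3)]
top wingnut []
top shank []
top rest []
top beaker [([209.8, 213.2, 25.0, 26.4], 0.88)]
top reagent [([299.4, 179.6, 19.2, 17.2], 0.52), ([238.7, 158.5, 48.6, 70.4], 0.26)]
```

```bash
python3 - <<'E'
import cv2
a=cv2.imread("pics/scene0.png");cv2.imwrite("pics/s0c.png",cv2.resize(a[140:290,150:350],None,fx=4,fy=4,interpolation=cv2.INTER_CUBIC))
a=cv2.imread("pics/top0.png");cv2.imwrite("pics/t0c.png",cv2.resize(a[130:280,170:370],None,fx=4,fy=4,interpolation=cv2.INTER_CUBIC))
E
```

```text
(no output)
```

View pics/scene0.png

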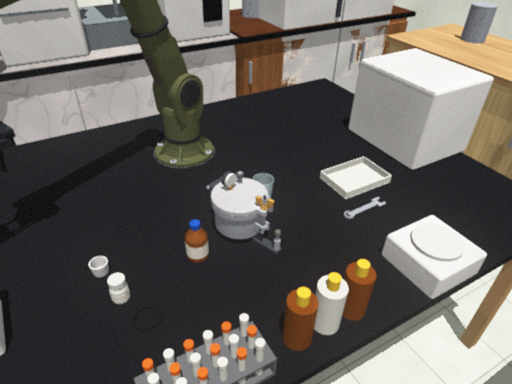

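View pics/top0.png

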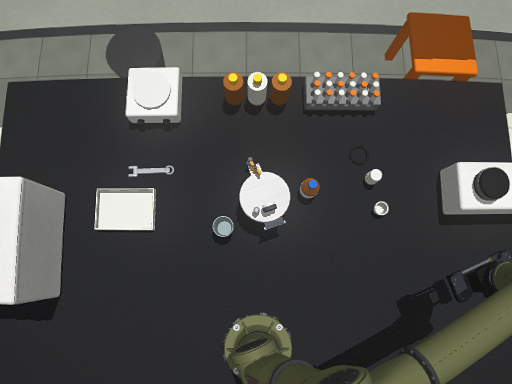

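```bash
ls pics
```

```text
s0c.png
scene0.png
t0c.png
top0.png
```

View pics/s0c.png

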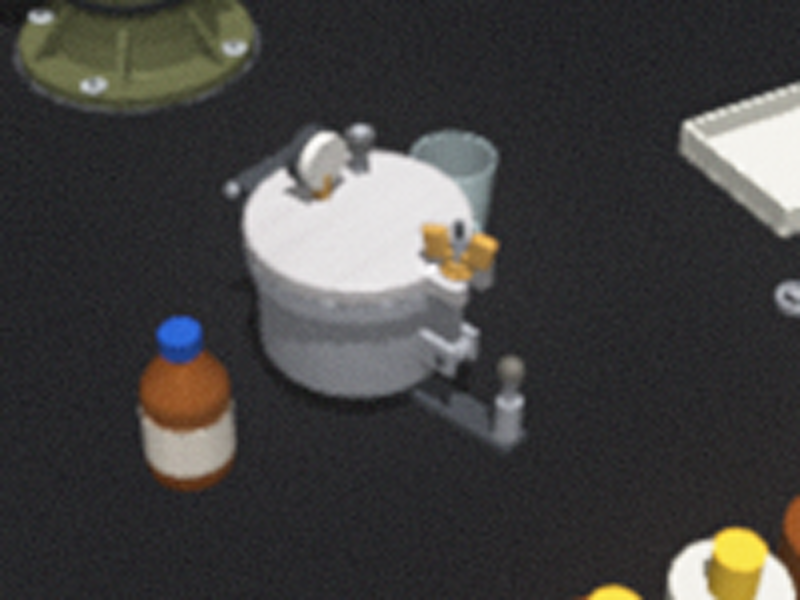

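View pics/t0c.png

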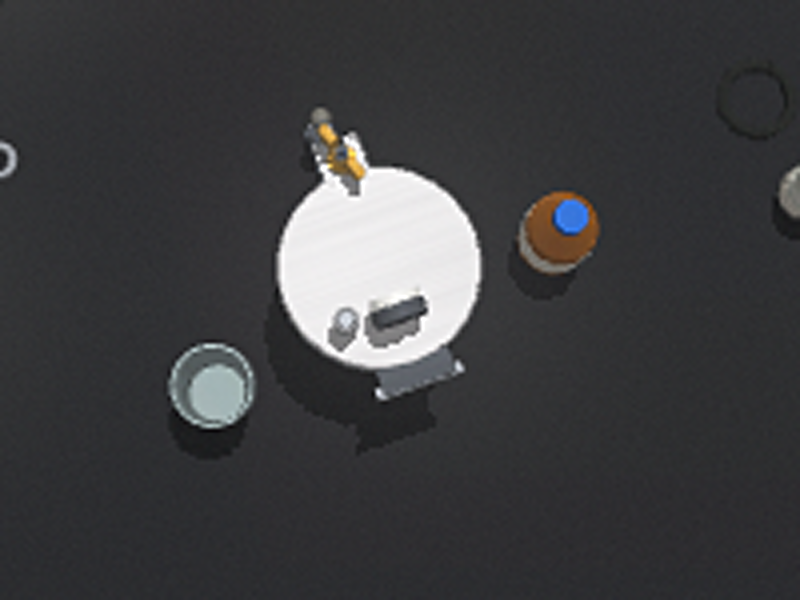

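The scene view shows the brass wing nut near (265,203) and the bumper post near (277,240). In the top view the nut is at about (254,168) and the lid centre at about (265,197). Next I'll measure these points.

```bash
cat > h.py <<'E'
import numpy as np,cv2
from cell import camera_info
def cloud(c,d):
    i=camera_info(c);K=i['camera_matrix'];h,w=d.shape
    u,v=np.meshgrid(np.arange(w),np.arange(h))
    p=cv2.undistortPoints(np.stack([u,v],-1).reshape(-1,1,2).astype(float),K,np.array([i['k1'],0,0,0])).reshape(h,w,2)
    X=np.dstack([p[...,0]*d,p[...,1]*d,d])
    return (X-i['t'])@i['R'], p
def atz(c,uv,z):
    i=camera_info(c);K=i['camera_matrix']
    p=cv2.undistortPoints(np.array(uv,float).reshape(-1,1,2),K,np.array([i['k1'],0,0,0])).reshape(-1,2)
    r=np.c_[p,np.ones(len(p))]@i['R'];o=-i['R'].T@i['t']
    return o+r*((z-o[2])/r[:,2])[:,None]
def proj(c,X):
    i=camera_info(c);return cv2.projectPoints(np.array(X,float).reshape(-1,1,3),cv2.Rodrigues(i['R'])[0],i['t'],i['camera_matrix'],np.array([i['k1'],0,0,0]))[0].reshape(-1,2)
E
python3 - <<'E'
from h import *
from scipy.optimize import least_squares
for c in("top","scene"):
    z=np.load(c+"0.npz");p=z['p'].astype(int);X,_=cloud(c,z['d'])
    hsv=cv2.cvtColor(z['p'],cv2.COLOR_RGB2HSV)
    reg=np.zeros(z['d'].shape,bool)
    if c=="top": reg[140:235,225:300]=1
    else: reg[160:260,195:300]=1
    white=reg&(hsv[...,1]<40)&(hsv[...,2]>(190 if c=="top" else 150))&(abs(X[...,2]-.13)<.006)
    P=X[white];print(c,len(P),"z",np.median(P[:,2]),P.min(0),P.max(0))
    m=white.astype(np.uint8)
    cs,_=cv2.findContours(m,cv2.RETR_EXTERNAL,cv2.CHAIN_APPROX_NONE);k=max(cs,key=cv2.contourArea).reshape(-1,2)
    W=atz(c,k,.13)
    s=least_squares(lambda q:np.hypot(W[:,0]-q[0],W[:,1]-q[1])-q[2],[W[:,0].mean(),W[:,1].mean(),.08],loss='soft_l1',f_scale=.001).x;print("circle",s)
    br=reg&(hsv[...,0]>8)&(hsv[...,0]<28)&(hsv[...,1]>110)&(hsv[...,2]>90)
    vv,uu=np.nonzero(br);
    if c=="scene": br&=(np.arange(512)>245)[None]
    else: br&=(np.arange(384)<178)[:,None]
    vv,uu=np.nonzero(br)
    for a,b in zip(vv,uu): print(b,a,X[a,b].round(4),p[a,b])
E
```

```text
top 1678 z 0.12965999657308963 [ 0.38709354 -0.10031987  0.12400979] [0.58817324 0.05304968 0.13593124]
circle [ 0.48646876 -0.02284465  0.07701987]
250 161 [0.5912 0.0217 0.1595] [183 145  79]
251 161 [0.59   0.0186 0.1642] [196 153  78]
250 162 [0.5869 0.0217 0.1641] [227 172  80]
251 162 [0.5882 0.0186 0.1588] [239 186  81]
252 162 [0.588  0.0155 0.1594] [228 187 120]
250 163 [0.5841 0.0217 0.1624] [187 144  70]
251 163 [0.5835 0.0186 0.1652] [231 178  81]
252 163 [0.5837 0.0156 0.1642] [242 192  89]
250 164 [0.5832 0.0217 0.1531] [96 78 48]
251 164 [0.5806 0.0186 0.1642] [193 147  69]
252 164 [0.5811 0.0156 0.162 ] [239 189  87]
253 164 [0.5806 0.0125 0.1642] [241 186  86]
254 164 [0.6178 0.0075 0.005 ] [104  83  52]
251 165 [0.5791 0.0186 0.1568] [101  79  46]
252 165 [0.5775 0.0156 0.1638] [191 148  72]
253 165 [0.5791 0.0124 0.1571] [138 106  53]
252 166 [0.5765 0.0155 0.1543] [108  85  50]
253 166 [0.5762 0.0124 0.1556] [111  86  45]
252 167 [0.574  0.0155 0.1516] [107  87  57]
257 167 [ 5.768e-01 -2.000e-04  1.389e-01] [248 199  91]
252 168 [0.5747 0.0154 0.1344] [116  93  5
[... 6796 characters left out ...]
64 207 [0.578  0.0021 0.1378] [188 144  75]
265 207 [0.5786 0.0049 0.1372] [193 145  74]
266 207 [0.5801 0.007  0.1374] [177 135  71]
267 207 [0.5812 0.0095 0.1372] [143 110  60]
261 208 [ 0.5742 -0.0047  0.1344] [193 151  89]
262 208 [ 5.721e-01 -3.000e-04  1.310e-01] [197 150  75]
263 208 [5.759e-01 4.000e-04 1.335e-01] [197 150  78]
264 208 [0.5769 0.003  0.1333] [186 140  67]
265 208 [0.5794 0.0045 0.1344] [194 148  74]
266 208 [0.5796 0.0075 0.1334] [201 154  80]
267 208 [0.5796 0.0107 0.1321] [171 133  72]
263 209 [ 0.5784 -0.001   0.1325] [204 160  98]
264 209 [0.5792 0.0016 0.132 ] [184 144  83]
265 209 [0.5804 0.004  0.132 ] [187 146  87]
266 209 [0.5832 0.0053 0.1335] [186 144  88]
```

```bash
cat > ov.py <<'E'
from h import *
import sys
def overlay(c,pic,out,vx,vy,yaw,turn,box,s=6,swing=0,H=.07):
    a=cv2.resize(pic[box[1]:box[3],box[0]:box[2],::-1],None,fx=s,fy=s,interpolation=cv2.INTER_CUBIC).copy()
    y=np.radians(yaw);R=np.array([[np.cos(y),-np.sin(y),0],[np.sin(y),np.cos(y),0],[0,0,1]])
    def dr(P,col,closed=True):
        q=proj(c,np.array(P)@R.T+[vx,vy,0]);q=((q-box[:2]+.5)*s-.5)
        cv2.polylines(a,[np.round(q).astype(np.int32)],closed,col,1,cv2.LINE_AA)
    t=np.linspace(0,2*np.pi,60)[:-1]
    dr(np.c_[.08*np.cos(t),.08*np.sin(t),0*t+.13],(0,0,255))
    ct,st=np.cos(swing),np.sin(swing)
    def bolt(P):
        P=np.array(P);return np.c_[.09+ct*P[:,0]+st*P[:,2],P[:,1],.06-st*P[:,0]+ct*P[:,2]]
    b=.07+turn*.00127
    def nut(P):
        P=np.array(P,float);return bolt(np.c_[np.cos(turn)*P[:,0]-np.sin(turn)*P[:,1],np.sin(turn)*P[:,0]+np.cos(turn)*P[:,1],P[:,2]+b])
    dr(nut(np.c_[.012*np.cos(t),.012*np.sin(t),0*t+.003]),(255,255,0))
    for sy in(-1,1):dr(nut([[-.026,sy*.0045,.032],[.026,sy*.0045,.032],[.026,sy*.0045,.008],[-.026,sy*.0045,.008]]),(0,255,0))
    dr(bolt([[0,0,0],[0,0,.11]]),(255,0,255),False)
    dr(np.c_[.14+.009*np.cos(t),.009*np.sin(t),0*t+.044],(255,0,0))
    dr([[.14,0,0],[.14,0,H]],(255,128,0),False)
    for z in(.058,.084):dr(np.c_[.14+.003*np.cos(t),.003*np.sin(t),0*t+z],(0,255,255))
    cv2.imwrite(out,a)
E
python3 - <<'E'
from ov import *
for c,b in(("top",(215,140,315,240)),("scene",(195,165,300,265))):
    overlay(c,np.load(c+"0.npz")['p'],f"pics/ov_{c}1.png",.4865,-.0228,19,.33,b,s=5.5)
E
```

```text
(no output)
```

View pics/ov_top1.png

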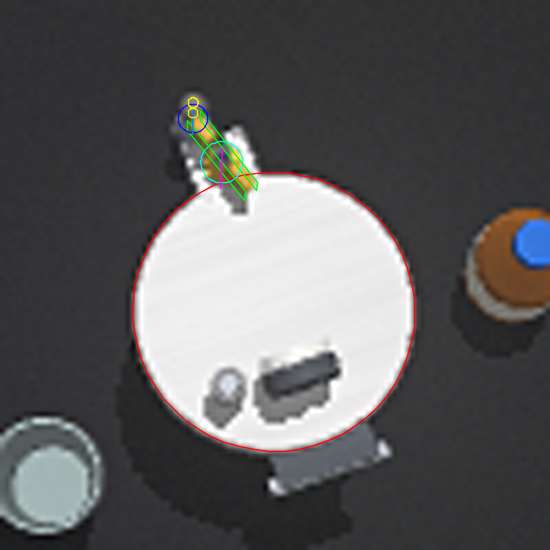

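View pics/ov_scene1.png

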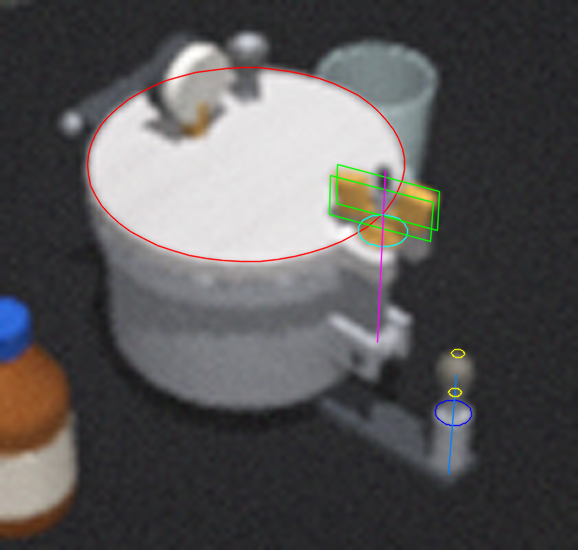

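```bash
cat > rem.py <<'E'
import sys,numpy as np
from scipy.spatial.transform import Rotation as Ro
from cell import monitor
def rem(x,y,z,yaw):
    o=monitor.get_obs();R=Ro.from_euler('xyz',o['tool_rot'],degrees=True)
    T=Ro.from_euler('xyz',[180,0,yaw],degrees=True)
    print("t",round(o['time_s'],2),"pos",o['tool_pos'].round(4),"rot",o['tool_rot'].round(2),"F",o['force'].round(1),"M",o['wrist_torque'].round(2),"w",round(o['grip_width']*1000,1),"q",o['qpos'].round(1))
    print("shift mm",(R.inv().apply(np.array([x,y,z])-o['tool_pos'])*1000).round(1),"rotvec",(R.inv()*T).as_rotvec(degrees=True).round(2))
if __name__=="__main__": rem(*map(float,sys.argv[1:5]))
E
python3 rem.py .572 .0065 .235 38
```

```text
t 0.8 pos [ 0.2367 -0.6054  0.2226] rot [179.99   0.    21.36] F [-0.3  0.5  0.2] M [-0.02  0.04 -0.06] w 87.0 q [69.4 18.4 -4.  83.1  1.3 78.5 -3.3]
shift mm [ 535.1 -447.7  -12.5] rotvec [ 1.000e-02  0.000e+00 -1.664e+01]
```

Call:
servo_tool(commands=[15,-12,-2,0,0,0,30,-25,-2,0,0,0,30,-25,-2,0,0,0,30,-25,-2,0,0,0,30,-25,-2,0,0,0,30,-25,-2,0,0,0,30,-25,-2,0,0,0,30,-25,0,0,0,0,30,-25,0,0,0,0,30,-25,0,0,0,0], jaw=40, newtons=25)

```text
time_s: 1.8
tool_pos: [0.4165, -0.2779, 0.2369]
tool_rot: [180.0, -0.0, 21.4]
force: [0.7, -0.2, 0.5]
grip_width: 0.0403
```

```bash
python3 rem.py .572 .0065 .235 38
```

```text
t 1.8 pos [ 0.4165 -0.2779  0.2369] rot [179.96  -0.    21.43] F [ 0.7 -0.2  0.5] M [-0.02 -0.01 -0.  ] w 40.3 q [ 50.    0.5 -19.4 102.1   0.2  77.4 -38. ]
shift mm [ 248.6 -208.     1.8] rotvec [  0.04   0.   -16.57]
```

Call:
servo_tool(commands=[31.2,-26.4,0,0,0,0,31.2,-26.4,0,0,0,0,31.2,-26.4,0,0,0,0,31.2,-26.4,0,0,0,0,31.2,-26.4,0,0,0,0,31.2,-26.4,0,0,0,0,31.2,-26.4,0,0,0,0,31.2,-26.4,0,0,0,0,0,0,0,0,0,-8.3,0,0,0,0,0,-8.3])

```text
time_s: 2.8
tool_pos: [0.5709, 0.0104, 0.2366]
tool_rot: [-180.0, -0.0, 38.6]
force: [0.2, -0.0, -0.1]
grip_width: 0.04
```

```bash
python3 rem.py .572 .0065 .140 38; python3 - <<'E'
from ov import *
from cell import read_camera
for c,b in(("top",(215,140,315,240)),("scene",(195,145,315,245))):
    p,d=read_camera(c);cv2.imwrite(f"pics/{c}2.png",cv2.resize(p[b[1]:b[3],b[0]:b[2],::-1],None,fx=5.5,fy=5.5,interpolation=cv2.INTER_CUBIC))
E
```

```text
t 2.8 pos [0.5709 0.0104 0.2366] rot [-179.97   -0.     38.59] F [ 0.2 -0.  -0.1] M [-0.06 -0.04  0.  ] w 40.0 q [ 29.5  11.4 -37.9  92.4   7.1  78.6 -60.6]
shift mm [-1.6  3.8 96.6] rotvec [-0.03 -0.    0.59]
```

View pics/scene2.png

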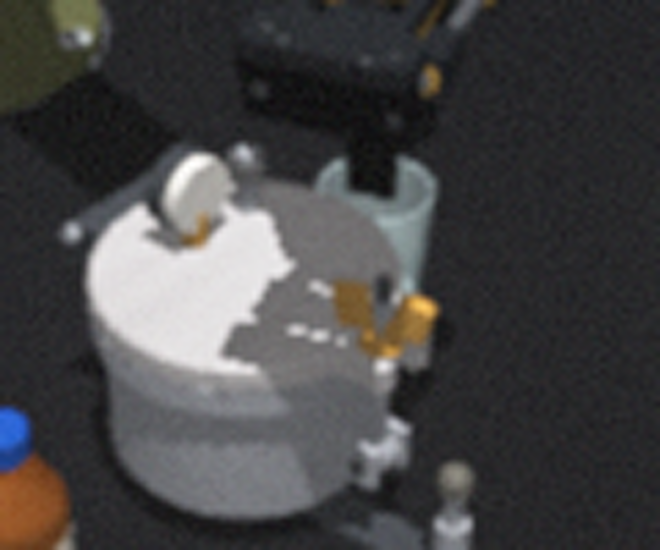

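Call:
servo_tool(commands=[0,0,15,0,0,0,0,0,15,0,0,0,0,0,15,0,0,0,0,0,0,0,0,0])

```text
time_s: 3.3
tool_pos: [0.5691, 0.0063, 0.188]
tool_rot: [-179.8, 0.3, 37.9]
force: [0.4, 0.3, 0.3]
grip_width: 0.04
```

```bash
python3 rem.py .572 .0065 .140 38; python3 - <<'E'
from ov import *
from cell import read_camera
for c,b in(("top",(215,140,315,240)),("scene",(195,145,315,245))):
    p,d=read_camera(c);cv2.imwrite(f"pics/{c}3.png",cv2.resize(p[b[1]:b[3],b[0]:b[2],::-1],None,fx=5.5,fy=5.5,interpolation=cv2.INTER_CUBIC))
E
```

```text
t 3.3 pos [0.5691 0.0063 0.188 ] rot [-179.79    0.26   37.89] F [0.4 0.3 0.3] M [-0.07 -0.02 -0.01] w 40.0 q [ 29.4  13.2 -37.5  96.3   8.3  73.7 -61.8]
shift mm [ 2.6  1.8 48. ] rotvec [-0.21  0.26 -0.11]
```

View pics/scene3.png

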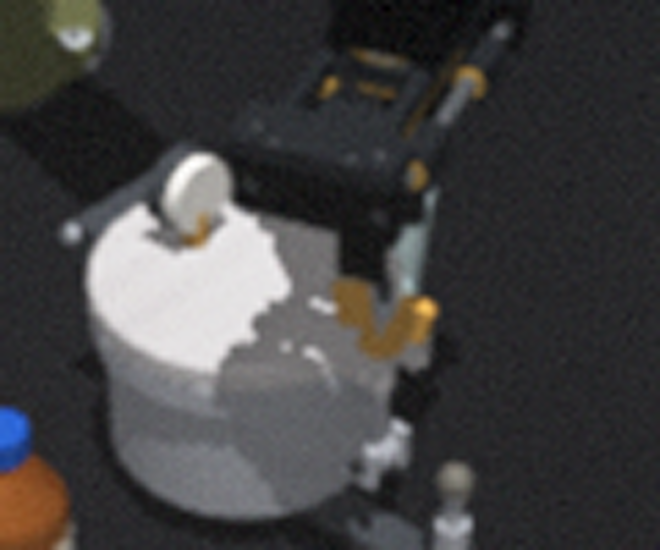

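```bash
python3 - <<'E'
from h import *
t=np.array([.5691,.0063,.188]);y=np.array([.615,-.788,0])
for s in(-.02,.02):
  print(((proj("scene",[t+s*y])[0]-[195,145])*5.5).round(), ((proj("top",[t+s*y])[0]-[215,140])*5.5).round())
E
```

```text
[396. 222.] [192. 164.]
[366. 269.] [249. 121.]
```

View pics/top3.png

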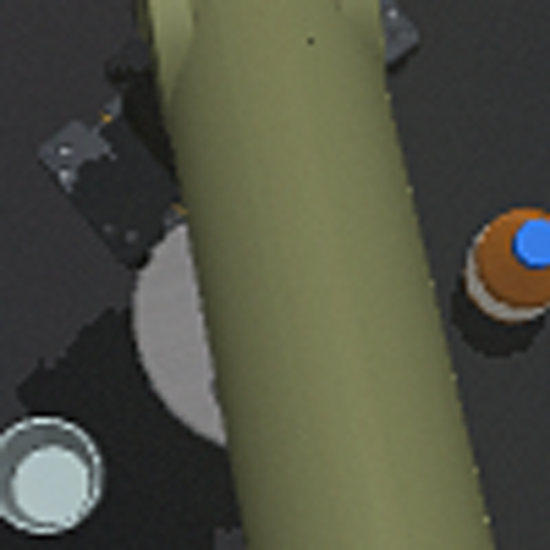

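Call:
servo_tool(commands=[2.6,1.8,12,0,0,0,0,0,12,0,0,0,0,0,12,0,0,0,0,0,11,0,0,0,0,0,0,0,0,0])

```text
time_s: 3.9
tool_pos: [0.573, 0.0068, 0.1422]
tool_rot: [-179.9, 0.2, 38.0]
force: [0.6, 0.0, 0.2]
grip_width: 0.04
```

```bash
python3 rem.py .572 .0065 .140 38
```

```text
t 3.9 pos [0.573  0.0068 0.1422] rot [-1.7985e+02  1.7000e-01  3.7960e+01] F [0.6 0.  0.2] M [-0.04  0.01  0.05] w 40.0 q [ 28.6  15.8 -37.1  99.   10.1  68.8 -63.1]
shift mm [-1.  -0.4  2.2] rotvec [-0.15  0.17 -0.04]
```

Closing on the wings.

Call:
servo_tool(commands=[0,0,1.5,0,0,0,0,0,0,0,0,0,0,0,0,0,0,0,0,0,0,0,0,0,0,0,0,0,0,0,0,0,0,0,0,0], jaw=0, newtons=20)

```text
time_s: 4.5
tool_pos: [0.5737, 0.0096, 0.1435]
tool_rot: [-179.8, -0.0, 38.1]
force: [-2.5, 4.4, 2.2]
grip_width: 0.0094
```

```bash
python3 rem.py .572 .0065 .140 38
```

```text
t 4.5 pos [0.5737 0.0096 0.1435] rot [-1.7983e+02 -3.0000e-02  3.8070e+01] F [-2.5  4.4  2.2] M [0.9  0.72 0.03] w 9.4 q [ 28.6  15.7 -37.2  98.9   9.9  68.8 -63.2]
shift mm [-3.3  1.4  3.5] rotvec [-0.17 -0.03  0.07]
```

Call:
servo_tool(commands=[0,-2,0,0,0,0,0,0,0,0,0,0])

```text
time_s: 4.7
tool_pos: [0.5735, 0.0097, 0.1435]
tool_rot: [-180.0, -0.1, 38.0]
force: [-1.0, 3.3, 2.5]
grip_width: 0.0091
```

```bash
python3 rem.py .572 .0065 .140 38
```

```text
t 4.7 pos [0.5735 0.0097 0.1435] rot [-1.800e+02 -8.000e-02  3.802e+01] F [-1.   3.3  2.5] M [0.73 0.18 0.04] w 9.1 q [ 28.6  15.6 -37.2  99.1  10.   68.7 -63.3]
shift mm [-3.1  1.5  3.5] rotvec [-0.   -0.08  0.02]
```

Call:
servo_tool(commands=[0,-1,-0.1,0,0,-5,0,-1,-0.15,0,0,-6,0,0,-0.15,0,0,-7,0,0,-0.15,0,0,-7,0,0,-0.15,0,0,-7])

```text
time_s: 5.2
tool_pos: [0.572, 0.0102, 0.1437]
tool_rot: [-180.0, -0.0, 70.2]
force: [-0.9, 1.8, 0.2]
grip_width: 0.0093
```

```bash
python3 rem.py .5735 .0095 .143 70
```

```text
t 5.2 pos [0.572  0.0102 0.1437] rot [-1.7999e+02 -3.0000e-02  7.0190e+01] F [-0.9  1.8  0.2] M [ 0.53  0.   -0.26] w 9.3 q [ 32.2  16.3 -41.8  99.1  11.5  69.  -32.3]
shift mm [-0.1  1.6  0.7] rotvec [-0.01 -0.03  0.19]
```

Call:
servo_tool(commands=[0,0,-0.2,0,0,-8,0,0,-0.2,0,0,-8,0,0,-0.2,0,0,-8,0,0,-0.2,0,0,-8,0,0,-0.2,0,0,-8])

```text
time_s: 5.7
tool_pos: [0.5709, 0.0103, 0.1443]
tool_rot: [-179.9, -0.1, 110.2]
force: [-2.6, 2.1, 0.7]
grip_width: 0.0094
```

```bash
python3 rem.py .5735 .0095 .143 110
```

```text
t 5.7 pos [0.5709 0.0103 0.1443] rot [-1.7988e+02 -7.0000e-02  1.1025e+02] F [-2.6  2.1  0.7] M [ 0.62  0.47 -0.18] w 9.4 q [ 37.1  17.8 -47.9  98.9  13.9  69.6   5.9]
shift mm [-1.6  2.2  1.3] rotvec [-0.12 -0.07  0.25]
```

Call:
servo_tool(commands=[0.7,-2,-0.2,0,0,-8,0,0,-0.2,0,0,-8,0,0,-0.2,0,0,-8,0,0,-0.2,0,0,-8,0,0,-0.2,0,0,-8])

```text
time_s: 6.2
tool_pos: [0.5693, 0.0093, 0.1452]
tool_rot: [-179.9, -0.1, 150.2]
force: [0.1, 1.9, -0.7]
grip_width: 0.0094
```

```bash
python3 rem.py .5705 .010 .144 150
```

```text
t 6.2 pos [0.5693 0.0093 0.1452] rot [-1.7994e+02 -5.0000e-02  1.5021e+02] F [ 0.1  1.9 -0.7] M [ 0.3  0.1 -0.2] w 9.4 q [ 42.4  19.5 -54.7  99.   16.8  70.3  43.7]
shift mm [-0.7  1.2  1.2] rotvec [-0.06 -0.05  0.21]
```

Call:
servo_tool(commands=[0.5,1,-0.2,0,0,-8,0,0,-0.2,0,0,-8,0,0,-0.2,0,0,-8,0,0,0,0,0,-4,0,0,0,0,0,0])

```text
time_s: 6.7
tool_pos: [0.5695, 0.0087, 0.1458]
tool_rot: [-179.9, -0.1, 177.8]
force: [-1.0, -2.2, -1.1]
grip_width: 0.0093
```

```bash
python3 rem.py .5705 .010 .144 178; python3 - <<'E'
from ov import *
from cell import read_camera
for c,b in(("scene",(195,145,315,245)),):
    p,d=read_camera(c);cv2.imwrite(f"pics/{c}4.png",cv2.resize(p[b[1]:b[3],b[0]:b[2],::-1],None,fx=5.5,fy=5.5,interpolation=cv2.INTER_CUBIC))
E
```

```text
t 6.7 pos [0.5695 0.0087 0.1458] rot [-1.7986e+02 -8.0000e-02  1.7783e+02] F [-1.  -2.2 -1.1] M [-0.53  0.2  -0.22] w 9.3 q [ 46.1  21.5 -59.8  98.8  19.7  71.1  69.3]
shift mm [-0.9  1.3  1.8] rotvec [-0.14 -0.08 -0.17]
```

View pics/scene4.png

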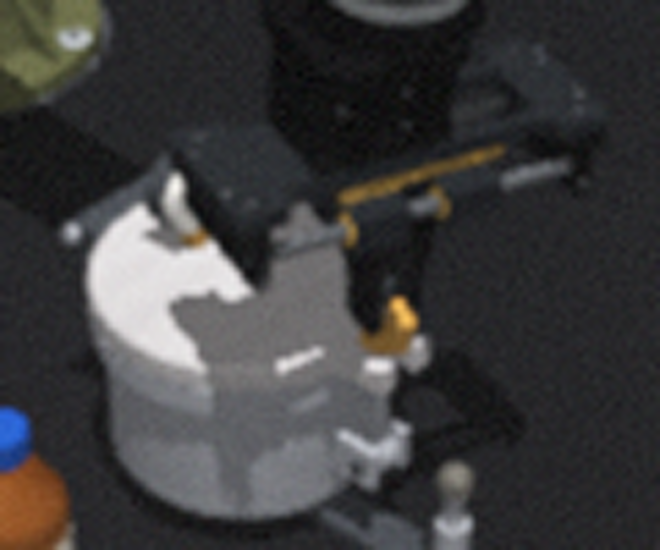

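Call:
servo_tool(commands=[0,0,0,0,0,0,0,0,0,0,0,0,0,0,0,0,0,0,0,0,0,0,0,0,0,0,0,0,0,0,0,0,0,0,0,0], jaw=78)

```text
time_s: 7.35
tool_pos: [0.57, 0.0113, 0.1464]
tool_rot: [180.0, 0.0, 178.0]
force: [0.2, 0.4, 0.4]
grip_width: 0.0492
```

```bash
python3 rem.py .5705 .010 .145 178
```

```text
t 7.35 pos [0.57   0.0113 0.1464] rot [1.8000e+02 1.0000e-02 1.7797e+02] F [0.2 0.4 0.4] M [ 0.14 -0.11  0.  ] w 49.2 q [ 46.   21.5 -59.9  98.8  19.6  71.1  69.3]
shift mm [-0.5 -1.3  1.4] rotvec [ 0.    0.01 -0.03]
```

Call:
servo_tool(commands=[0,-2.3,0,0,0,0,0,0,0,0,0,0,0,0,0,0,0,0,0,0,0,0,0,0,0,0,0,0,0,8.5,0,0,0,0,0,8.5,0,0,0,0,0,8.5,0,0,0,0,0,8.5,0,0,0,0,0,8.5,0,0,0,0,0,8.5])

```text
time_s: 8.35
tool_pos: [0.5698, 0.0089, 0.1463]
tool_rot: [-180.0, 0.0, 126.6]
force: [0.2, 0.2, 1.0]
grip_width: 0.078
```

Call:
servo_tool(commands=[0,0,0,0,0,8.5,0,0,0,0,0,8.5,0,0,0,0,0,8.5,0,0,0,0,0,8.5,0,0,0,0,0,8.5,0,0,0,0,0,8.5,0,0,0,0,0,8.5,0,0,0,0,0,8.5,0,0,0,0,0,8.5,0,0,0,0,0,8.5])

```text
time_s: 9.35
tool_pos: [0.5698, 0.009, 0.1463]
tool_rot: [-180.0, 0.0, 41.6]
force: [-0.7, -0.2, 0.3]
grip_width: 0.0782
```

Call:
servo_tool(commands=[0,0,0,0,0,8.5,0,0,0,0,0,8.5,0,0,0,0,0,8.5,0,0,0,0,0,8.5,0,0,0,0,0,8.5,0,0,0,0,0,2,0,0,0,0,0,0])

```text
time_s: 10.05
tool_pos: [0.5698, 0.009, 0.1463]
tool_rot: [180.0, 0.0, -2.5]
force: [0.0, 0.4, -0.7]
grip_width: 0.078
```

```bash
python3 rem.py .570 .0088 .143 -2; python3 - <<'E'
from ov import *
from cell import read_camera
for c,b in(("scene",(195,145,315,245)),):
    p,d=read_camera(c);cv2.imwrite(f"pics/{c}5.png",cv2.resize(p[b[1]:b[3],b[0]:b[2],::-1],None,fx=5.5,fy=5.5,interpolation=cv2.INTER_CUBIC))
E
```

```text
t 10.05 pos [0.5698 0.009  0.1463] rot [ 1.7999e+02  1.0000e-02 -2.5200e+00] F [ 0.   0.4 -0.7] M [0.02 0.02 0.02] w 78.0 q [  24.3   14.1  -31.9   99.5    8.    68.7 -102.3]
shift mm [0.2 0.2 3.3] rotvec [ 0.01  0.01 -0.52]
```

View pics/scene5.png

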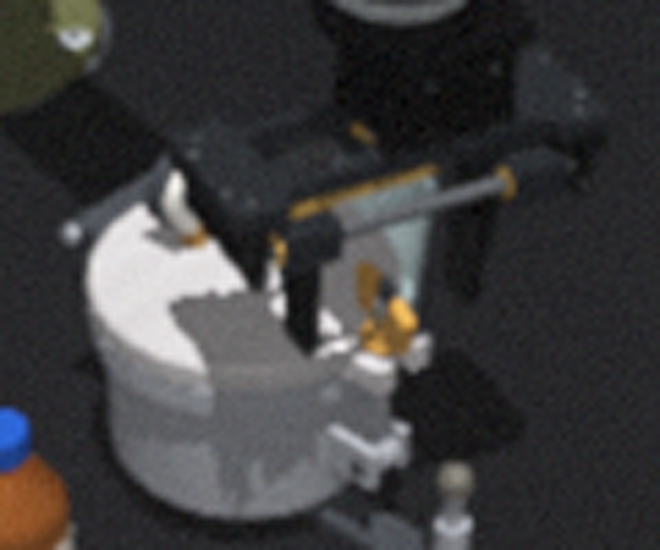

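Call:
servo_tool(commands=[0,0,1.5,0,0,-0.5,0,0,0,0,0,0,0,0,0,0,0,0,0,0,0,0,0,0,0,0,0,0,0,0,0,0,0,0,0,0,0,0,0,0,0,0,0,0,0,0,0,0,0,0,0,0,0,0,0,0,0,0,0,0], jaw=0)

```text
time_s: 11.1
tool_pos: [0.5699, 0.0086, 0.1449]
tool_rot: [180.0, -0.0, -2.1]
force: [-0.7, -1.0, 0.0]
grip_width: 0.0092
```

Call:
servo_tool(commands=[0,0,0,0,0,0,0,0,0,0,0,0])

```text
time_s: 11.3
tool_pos: [0.5698, 0.0087, 0.1448]
tool_rot: [180.0, 0.0, -2.1]
force: [-0.7, -0.6, 1.0]
grip_width: 0.0092
```

```bash
python3 rem.py .570 .0088 .143 -2
```

```text
t 11.3 pos [0.5698 0.0087 0.1448] rot [179.99   0.    -2.06] F [-0.7 -0.6  1. ] M [-0.08 -0.02 -0.12] w 9.2 q [  24.3   14.2  -31.9   99.6    8.    68.5 -101.8]
shift mm [ 0.2 -0.1  1.8] rotvec [ 0.01  0.   -0.06]
```

Call:
servo_tool(commands=[0,0,-0.1,0,0,-5,0,0,-0.2,0,0,-8,0,0,-0.2,0,0,-8,0,0,-0.2,0,0,-8,0,0,-0.2,0,0,-8,0,0,-0.2,0,0,-8,0,0,-0.2,0,0,-8])

```text
time_s: 12.0
tool_pos: [0.5701, 0.0069, 0.1457]
tool_rot: [179.9, 0.1, 51.2]
force: [2.4, -3.1, -2.8]
grip_width: 0.0092
```

Call:
servo_tool(commands=[0,0,-0.2,0,0,-8,0,0,-0.2,0,0,-8,0,0,-0.2,0,0,-8,0,0,-0.2,0,0,-8,0,0,-0.2,0,0,-8,0,0,-0.2,0,0,-8,0,0,-0.2,0,0,-8,0,0,0,0,0,-3.5,0,0,0,0,0,0])

```text
time_s: 12.9
tool_pos: [0.5716, 0.0065, 0.1471]
tool_rot: [179.8, 0.2, 110.4]
force: [5.6, -3.8, -6.4]
grip_width: 0.0096
```

```bash
python3 rem.py .570 .0088 .147 110.5; python3 - <<'E'
from ov import *
from cell import read_camera
for c,b in(("scene",(195,145,315,245)),):
    p,d=read_camera(c);cv2.imwrite(f"pics/{c}6.png",cv2.resize(p[b[1]:b[3],b[0]:b[2],::-1],None,fx=5.5,fy=5.5,interpolation=cv2.INTER_CUBIC))
E
```

```text
t 12.9 pos [0.5716 0.0065 0.1471] rot [1.7984e+02 1.6000e-01 1.1042e+02] F [ 5.6 -3.8 -6.4] M [-0.7  -1.44 -0.16] w 9.6 q [ 37.1  17.2 -47.3  99.   13.6  69.5   6.7]
shift mm [ 2.7 -0.7  0.1] rotvec [ 0.16  0.16 -0.08]
```

View pics/scene6.png

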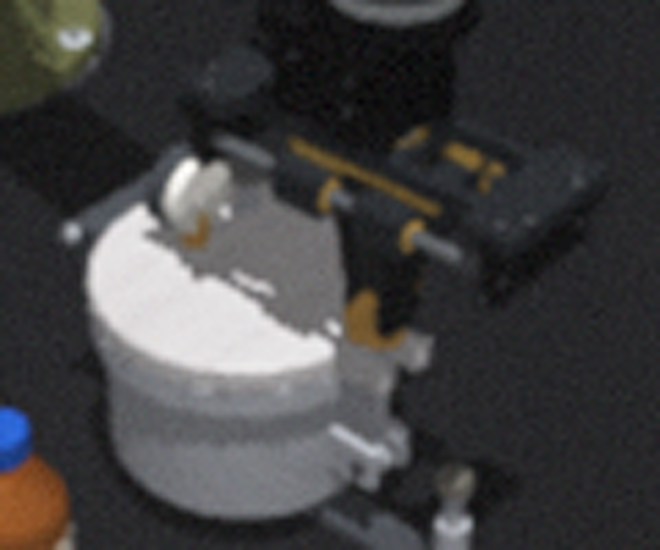

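Call:
servo_tool(commands=[0,0,0,0,0,0,0,0,0,0,0,0,0,0,0,0,0,0,0,0,0,0,0,0,0,0,-10,0,0,0,0,0,-15,0,0,0,0,0,-15,0,0,0,0,0,-5,0,0,0,0,0,0,0,0,0], jaw=30)

```text
time_s: 13.85
tool_pos: [0.5708, 0.0089, 0.1942]
tool_rot: [179.9, 0.1, 110.5]
force: [-0.4, 1.0, 0.4]
grip_width: 0.03
```

```bash
python3 rem.py .570 .0088 .147 110.5; python3 - <<'E'
from ov import *
from cell import read_camera
for c,b in(("top",(215,140,315,240)),("scene",(195,145,295,245))):
    p,d=read_camera(c)
    overlay(c,p,f"pics/ov_{c}7.png",.4865,-.0228,20,4.74,b,s=5.5)
E
```

```text
t 13.85 pos [0.5708 0.0089 0.1942] rot [1.7986e+02 9.0000e-02 1.1046e+02] F [-0.4  1.   0.4] M [-0.03 -0.11  0.  ] w 30.0 q [ 37.9  14.8 -48.1  95.7  11.5  74.4   8.1]
shift mm [ 0.2 -0.9 47.2] rotvec [ 0.14  0.09 -0.04]
```

View pics/ov_scene7.png

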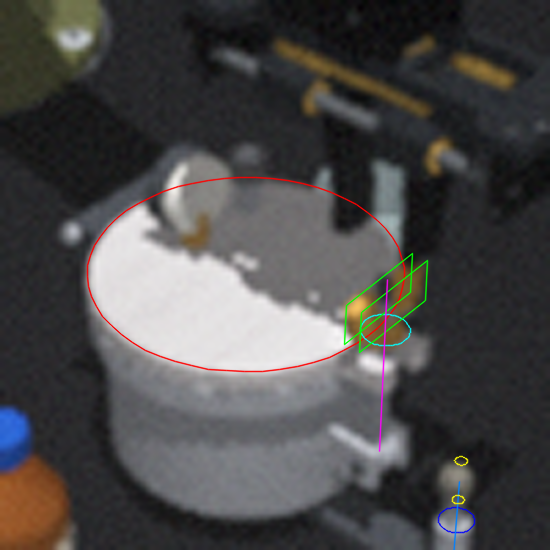

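Call:
servo_tool(commands=[0,-16,0,0,0,0,0,-16,0,0,0,0,0,0,0,0,0,0,0,0,10,0,0,0,0,0,15,0,0,0,0,0,13,0,0,0,0,0,0,0,0,0,0,0,0,0,0,0], jaw=0)

```text
time_s: 14.75
tool_pos: [0.5396, -0.002, 0.1537]
tool_rot: [-179.9, -0.1, 110.5]
force: [-0.2, 0.2, 1.1]
grip_width: 0.0005
```

```bash
python3 rem.py .541 -.002 .155 110; python3 - <<'E'
from ov import *
from cell import read_camera
for c,b in(("scene",(195,145,295,245)),):
    p,d=read_camera(c)
    cv2.imwrite(f"pics/{c}8.png",cv2.resize(p[b[1]:b[3],b[0]:b[2],::-1],None,fx=5.5,fy=5.5,interpolation=cv2.INTER_CUBIC))
E
```

```text
t 14.75 pos [ 0.5396 -0.002   0.1537] rot [-1.7994e+02 -8.0000e-02  1.1049e+02] F [-0.2  0.2  1.1] M [ 0.02 -0.13  0.03] w 0.5 q [ 40.6  12.5 -48.1 102.6   9.9  69.3  10.2]
shift mm [-0.5  1.3 -1.3] rotvec [-0.06 -0.08  0.49]
```

View pics/scene8.png

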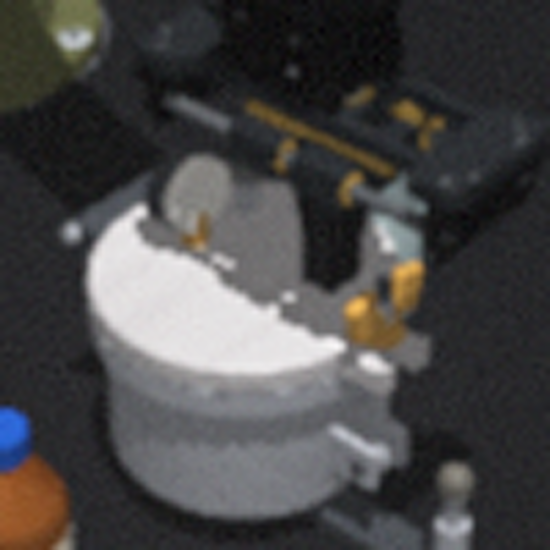

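Call:
servo_tool(commands=[0,6.5,0,0,0,0,0,5,0,0,0,0,0,4,0,0,0,0,0,5,0,0,0,0,0,5,0.2,0,0,0,0,5,0.3,0,0,0,0,5,0.5,0,0,0,0,5,0.7,0,0,0])

```text
time_s: 15.6
tool_pos: [0.5782, 0.0117, 0.1528]
tool_rot: [-180.0, 0.0, 110.5]
force: [-0.5, -0.8, 0.4]
grip_width: 0.0007
```

```bash
cat > st.py <<'E'
from cell import monitor
import numpy as np
o=monitor.get_obs();a=np.radians(20.5);u=np.array([np.cos(a),np.sin(a)])
F=o['force'];p=o['tool_pos']
print("t",round(o['time_s'],2),"vx",round(((p[:2]-[.570,.0088])@u+.09)*1000,1),"vy",round((p[:2]-[.570,.0088])@[-u[1],u[0]]*1000,1),"z",p[2].round(4),"F out",round(F[:2]@u,2),"lat",round(F[:2]@[-u[1],u[0]],2),"z",round(F[2],2),o['tool_rot'].round(1),"q",o['qpos'].round(0))
E
python3 st.py; python3 - <<'E'
from ov import *
from cell import read_camera
for c,b in(("scene",(195,145,295,245)),):
    p,d=read_camera(c)
    cv2.imwrite(f"pics/{c}9.png",cv2.resize(p[b[1]:b[3],b[0]:b[2],::-1],None,fx=5.5,fy=5.5,interpolation=cv2.INTER_CUBIC))
E
```

```text
t 15.6 vx 98.7 vy -0.1 z 0.1528 F out -0.72 lat -0.54 z 0.41 [-180.     0.   110.5] q [ 36.  18. -47.  97.  14.  71.   6.]
```

View pics/scene9.png

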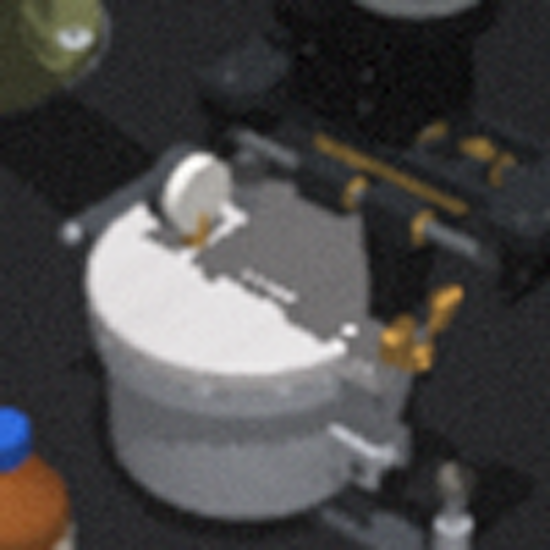

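Call:
servo_tool(commands=[0,5,1,0,0,0,0,5,1.6,0,0,0,0,4.5,2,0,0,0,0,4.5,2.2,0,0,0,0,4,2.2,0,0,0,0,4,2.2,0,0,0])

```text
time_s: 16.25
tool_pos: [0.6035, 0.0215, 0.1414]
tool_rot: [180.0, -0.0, 110.5]
force: [-0.7, -0.4, 1.2]
grip_width: 0.0006
```

```bash
python3 st.py
```

```text
t 16.25 vx 125.8 vy 0.2 z 0.1414 F out -0.79 lat -0.08 z 1.23 [180.   -0.  110.5] q [ 33.  22. -46.  95.  17.  71.   4.]
```

Call:
servo_tool(commands=[0,4,2.6,0,0,0,0,4,2.8,0,0,0,0,3.7,2.8,0,0,0,0,3.6,3,0,0,0,0,3,3,0,0,0])

```text
time_s: 16.75
tool_pos: [0.6205, 0.0278, 0.1271]
tool_rot: [180.0, -0.0, 110.5]
force: [0.0, 0.5, 0.5]
grip_width: 0.0002
```

```bash
python3 st.py; python3 - <<'E'
from ov import *
from cell import read_camera
for c,b in(("scene",(205,155,305,255)),):
    p,d=read_camera(c)
    cv2.imwrite(f"pics/{c}10.png",cv2.resize(p[b[1]:b[3],b[0]:b[2],::-1],None,fx=5.5,fy=5.5,interpolation=cv2.INTER_CUBIC))
E
```

```text
t 16.75 vx 144.0 vy 0.1 z 0.1271 F out 0.17 lat 0.42 z 0.55 [180.   -0.  110.5] q [ 31.  25. -46.  93.  19.  70.   2.]
```

View pics/scene10.png

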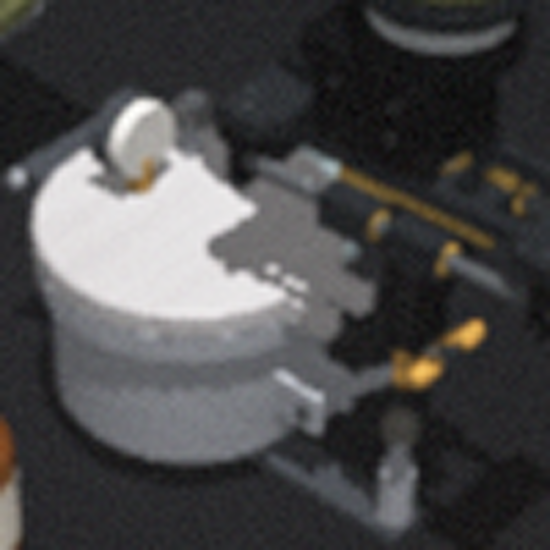

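Call:
servo_tool(commands=[0,1.6,1.9,0,0,0,0,1.6,1.9,0,0,0,0,1.5,1.9,0,0,0,0,1.5,2,0,0,0])

```text
time_s: 17.2
tool_pos: [0.6264, 0.0299, 0.1198]
tool_rot: [180.0, 0.0, 110.5]
force: [0.6, 0.5, 1.1]
grip_width: 0.0004
```

```bash
python3 st.py
```

```text
t 17.2 vx 150.2 vy 0.0 z 0.1198 F out 0.72 lat 0.29 z 1.05 [180.    0.  110.5] q [ 30.  26. -45.  93.  19.  70.   1.]
```

Call:
servo_tool(commands=[0,1.4,2,0,0,0,0,1.3,2,0,0,0,0,0,0,0,0,0])

```text
time_s: 17.5
tool_pos: [0.629, 0.0309, 0.1157]
tool_rot: [180.0, 0.0, 110.5]
force: [0.9, -0.3, 0.8]
grip_width: 0.0005
```

```bash
python3 st.py;python3 st.py; python3 - <<'E'
from ov import *
from cell import read_camera
for c,b in(("scene",(205,155,305,255)),):
    p,d=read_camera(c)
    cv2.imwrite(f"pics/{c}11.png",cv2.resize(p[b[1]:b[3],b[0]:b[2],::-1],None,fx=5.5,fy=5.5,interpolation=cv2.INTER_CUBIC))
E
python3 st.py
```

```text
t 17.5 vx 153.0 vy 0.0 z 0.1157 F out 0.71 lat -0.58 z 0.8 [180.    0.  110.5] q [ 30.  26. -45.  92.  20.  69.   1.]
t 17.5 vx 153.0 vy 0.0 z 0.1157 F out 0.71 lat -0.58 z 0.8 [180.    0.  110.5] q [ 30.  26. -45.  92.  20.  69.   1.]
t 17.55 vx 152.8 vy 0.0 z 0.1158 F out 1.58 lat -0.42 z 0.33 [180.    0.  110.5] q [ 30.  26. -45.  92.  20.  69.   1.]
```

View pics/scene11.png

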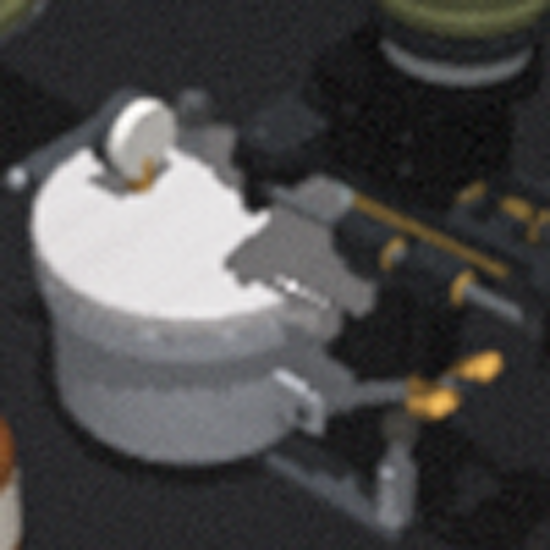

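Call:
servo_tool(commands=[0,0.6,1,0,0,0,0,0.6,1,0,0,0,0,0,0,0,0,0])

```text
time_s: 17.85
tool_pos: [0.6298, 0.0312, 0.1137]
tool_rot: [180.0, 0.0, 110.5]
force: [1.1, 0.8, 0.6]
grip_width: 0.0005
```

```bash
python3 st.py
```

```text
t 17.85 vx 153.9 vy -0.0 z 0.1137 F out 1.36 lat 0.36 z 0.59 [180.    0.  110.5] q [ 30.  27. -45.  92.  20.  69.   1.]
```

Call:
servo_tool(commands=[0,0.6,1,0,0,0,0,0.6,1,0,0,0,0,0,0,0,0,0])

```text
time_s: 18.15
tool_pos: [0.6307, 0.0315, 0.1115]
tool_rot: [-180.0, -0.0, 110.5]
force: [0.5, 0.9, 3.0]
grip_width: 0.0009
```

```bash
python3 st.py
```

```text
t 18.15 vx 154.8 vy 0.0 z 0.1115 F out 0.73 lat 0.65 z 2.96 [-180.    -0.   110.5] q [ 30.  27. -45.  92.  20.  69.   1.]
```

Call:
servo_tool(commands=[0,0.6,1,0,0,0,0,0.6,1,0,0,0,0,0,0,0,0,0])

```text
time_s: 18.45
tool_pos: [0.6318, 0.0319, 0.1094]
tool_rot: [-180.0, -0.0, 110.5]
force: [0.5, 0.3, 0.7]
grip_width: 0.0003
```

```bash
python3 st.py
```

```text
t 18.45 vx 155.9 vy 0.0 z 0.1094 F out 0.59 lat 0.11 z 0.69 [-180.    -0.   110.5] q [ 29.  27. -45.  92.  20.  69.   1.]
```

Call:
servo_tool(commands=[0,0.6,1,0,0,0,0,0.5,1,0,0,0,0,0,0,0,0,0])

```text
time_s: 18.75
tool_pos: [0.6329, 0.0323, 0.1077]
tool_rot: [-180.0, 0.0, 110.5]
force: [0.7, 1.1, 1.4]
grip_width: 0.0003
```

```bash
python3 st.py
```

```text
t 18.75 vx 157.2 vy -0.0 z 0.1077 F out 1.01 lat 0.81 z 1.37 [-180.     0.   110.5] q [ 29.  27. -45.  92.  20.  69.   1.]
```

Call:
servo_tool(commands=[0,0.5,1,0,0,0,0,0.5,1,0,0,0,0,0,0,0,0,0])

```text
time_s: 19.05
tool_pos: [0.6339, 0.0326, 0.1061]
tool_rot: [-180.0, 0.0, 110.5]
force: [-2.1, -0.0, 5.4]
grip_width: 0.0005
```

```bash
python3 st.py; python3 - <<'E'
from ov import *
from cell import read_camera
for c,b in(("scene",(205,155,305,255)),):
    p,d=read_camera(c)
    cv2.imwrite(f"pics/{c}12.png",cv2.resize(p[b[1]:b[3],b[0]:b[2],::-1],None,fx=5.5,fy=5.5,interpolation=cv2.INTER_CUBIC))
E
python3 st.py
```

```text
t 19.05 vx 158.2 vy -0.1 z 0.1061 F out -2.0 lat 0.72 z 5.36 [-180.     0.   110.5] q [ 29.  28. -45.  92.  20.  69.   1.]
t 19.1 vx 158.2 vy -0.0 z 0.106 F out -1.07 lat 0.68 z 4.82 [-180.     0.   110.5] q [ 29.  28. -45.  92.  20.  69.   1.]
```

View pics/scene12.png

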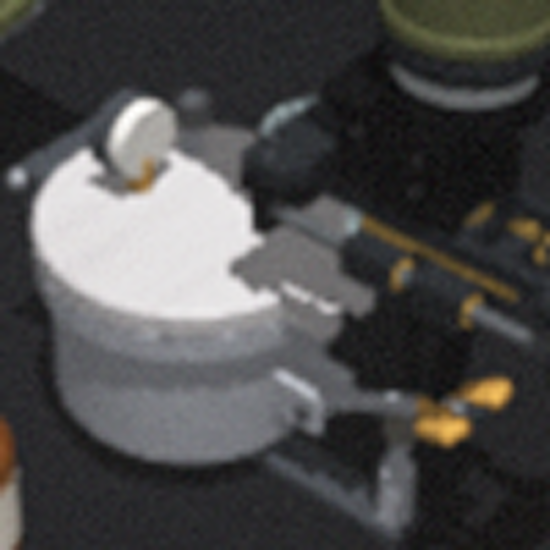

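Call:
servo_tool(commands=[0,0.3,0.5,0,0,0,0,0,0,0,0,0])

```text
time_s: 19.3
tool_pos: [0.6341, 0.0327, 0.1056]
tool_rot: [-180.0, 0.0, 110.5]
force: [-1.6, -1.0, 5.3]
grip_width: 0.0007
```

```bash
python3 st.py
```

```text
t 19.3 vx 158.5 vy -0.0 z 0.1056 F out -1.82 lat -0.36 z 5.26 [-180.     0.   110.5] q [ 29.  28. -45.  92.  21.  69.   1.]
```

Call:
servo_tool(commands=[0,0.4,0.7,0,0,0,0,0,0,0,0,0])

```text
time_s: 19.5
tool_pos: [0.6345, 0.0328, 0.1052]
tool_rot: [-180.0, 0.0, 110.5]
force: [-3.2, -0.3, 7.0]
grip_width: 0.0004
```

```bash
python3 st.py
```

```text
t 19.5 vx 158.8 vy -0.1 z 0.1052 F out -3.15 lat 0.83 z 7.01 [-180.     0.   110.5] q [ 29.  28. -45.  92.  21.  69.   1.]
```

Call:
servo_tool(commands=[0,-0.5,-1,0,0,0,0,-1,-2,0,0,0,0,-2,-4,0,0,0,0,-4,-8,0,0,0,0,-6,-12,0,0,0,0,-8,-20,0,0,0,0,-8,-25,0,0,0,0,-8,-25,0,0,0,0,0,0,0,0,0])

```text
time_s: 20.4
tool_pos: [0.6007, 0.0199, 0.2063]
tool_rot: [179.7, 0.2, 110.4]
force: [-0.0, -0.8, -0.3]
grip_width: 0.0007
```

```bash
python3 st.py; python3 - <<'E'
from ov import *
from cell import read_camera
for c,b in(("scene",(205,155,305,255)),):
    p,d=read_camera(c);np.savez("fin.npz",p=p,d=d);cv2.imwrite("pics/full13.png",p[:,:,::-1])
    overlay(c,p,f"pics/{c}13.png",.4865,-.0228,20.5,4.74,b,s=5.5,swing=1.09)
    p2,_=read_camera("top");cv2.imwrite("pics/top13.png",p2[:,:,::-1])
    cv2.imwrite(f"pics/{c}13r.png",cv2.resize(p[b[1]:b[3],b[0]:b[2],::-1],None,fx=5.5,fy=5.5,interpolation=cv2.INTER_CUBIC))
E
```

```text
t 20.4 vx 122.7 vy -0.4 z 0.2063 F out -0.28 lat -0.74 z -0.33 [179.7   0.2 110.4] q [ 35.  18. -48.  91.  14.  77.   6.]
```

View pics/scene13.png

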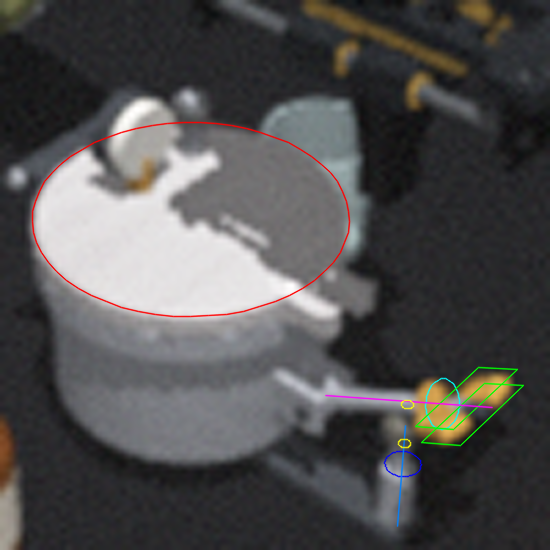

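View pics/scene13r.png

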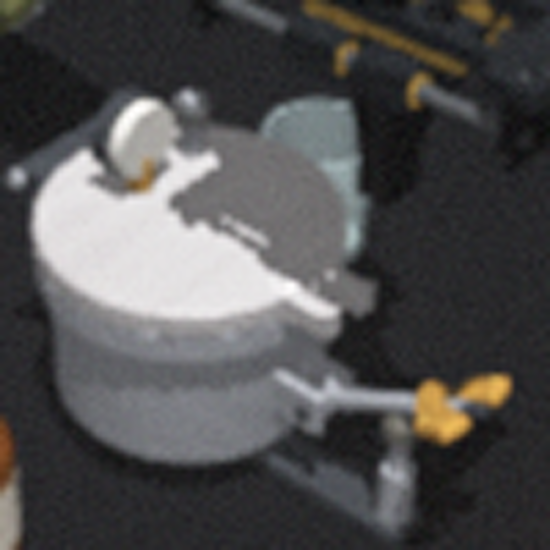

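View pics/full13.png

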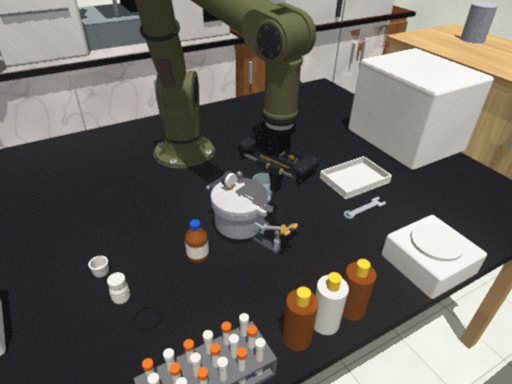

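```bash
python3 -c "
from cell import env
print(env.sign_off())"
```

```text
the job is handed in; nothing more can be done
None
```

The lid clamp is released: the wing nut is loosened and still on its bolt, and the eyebolt is swung out and resting on its rubber bumper. I handed the job in at about 20.5 s of the 72 s allowed.

- **Wing nut:** I turned it counter-clockwise in two grips, about 140° and then about 112°, to roughly 4.7 rad. That is past the 3.8 rad safe mark. It ended with its wings square to the swing. The side force while turning stayed below about 7 N in the readings I took.
- **Eyebolt:** I pushed it out of the slot with closed fingers and found the bumper by feel at a swing of about 1.1 rad. The final push was about 7.5 N at the nut, which by the given leverage is about 10–12 N on the bumper, under its 20 N limit.
- **Last checks:** After I backed off, the wrist force read about zero. The camera showed the bolt resting on the bumper with the nut on it. In the scene camera picture the other objects stood where they were. I saved a final top view but did not look at it.
- **Not exact:** The force readings carried about 1 N of noise. In the final overlay my model of the eyebolt matched the picture to within a few millimetres. The load left on the bumper after backing off was not measured. I estimate about 2 N, held by the hinge's stiffness.

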